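Close the storage canisters with lids from the spring-loaded holder

ROBOT

A 6-joint arm with a two-finger parallel gripper is mounted at the origin on a cart in front of the work surface, level with it; the furniture and walls round the work are solid. World frame = base frame: x ahead of the robot, y to its left, z up, the work surface at z = 0. Lengths are in mm, angles in rad, forces in N, time in s.
With the tool pointing down it reaches from about 350 to 875 mm from the base axis. Payload 4.2 kg.
Tool frame: the origin (TCP) lies midway between the tips of the shut fingers; the grasp point (between the pads) lies 19 mm behind it; z points along the fingers, y is the line along which they close (so a half turn about z gives the same grasp; the last joint's range is limited). The gripper opens to 85 mm and grips with 20 to 120 N. Pads are 22 mm wide; open, the fingers measure 114 mm over their backs; the gripper's body (76 mm by 85 mm) begins 54 mm behind the grasp point. The pads swing forward as they close: fully open they stand 13 mm farther back than shut.
Start: joints at [-1.086, 0.385, 0.008, 0, -1.194, -0.259], TCP at [139.946, -609.109, 231.312] pointing down, gripper open.
Joint ranges: [-3.14, 3.14], [-1.21, 2.06], [-1.07, 1.41], [-3.16, 2.05], [-2.99, -0.16], [-3.1, 3.1]. Speed limits (rad/s): [2.79, 2.79, 3.14, 3.14, 3.14, 3.14].

INTERFACE

Orientations are given as a unit quaternion [x, y, z, w].
In Python, from bench import read_state, get_image, job_done gives the robot as it stands.
- The arm moves only by the tool servo_tool, never from a script. Its arguments are lists of equal length, an entry for each row: "rotation": the turn, a rotation vector about the world's x, y, z scaled (see below), a list of three; "slide": the shift along the world's x, y, z scaled (see below), a list of three; "grip": the opening, from -1 (shut) to 1 (fully open). In form: {"rotation": [[rx, ry, rz], ...], "slide": [[tx, ty, tz], ...], "grip": [grip, ...]}. A call has 1 to 8 rows; each row is the pose to reach, as a shift and turn from the pose commanded when the call began, turning the shorter way round; what a row does not reach only later rows make up. The controller multiplies each number of a shift by 0.2 m and each number of a turn by 360 degrees. A row lasts 1/8 s, in which the tool goes at most 62.5 mm and 10.7 degrees, less where a joint would pass 70% of its speed; a pose out of reach is approached as far as the arm can. A call with a number of a shift or a turn outside -1 to 1 is refused whole. A call with a gripper value outside its range is refused whole. The fingers move at their own pace and stop on an object; the grip force is fixed at half the most. Time passes only in rows, so rows that repeat a pose let the fingers close. It gives the time, the measured TCP pose, the force, the opening and the grip force at its end, in the units of the state.
- read_state(): the state, without advancing time (a new reading comes with each control period).
- get_image(name): name is "scene" or "top"; returns a dict with "image" (420x560x3 uint8, red, green, blue), "depth" (420x560 float32, mm along the optical axis (not along the pixel's ray), 0 where there is no reading), "camera_matrix" (3x3 intrinsics, pixels), "rvec" (rotation vector, rad) and "tvec" (3), from world to camera coordinates, as OpenCV has them. Camera axes: x right, y down, z forward; pixel columns grow to the right and rows downward; lengths in mm; the calibration is good to about 2 mm. A picture is of the moment at which its call begins.
- job_done(): hands the job in; it is judged then, once.
The state is a dict: "clock": time; "joints": joint angles; "joint_vel": joint speeds; "joint_efforts": joint torques, N m; "position": TCP position; "ee_rot": TCP orientation; "contact_force": force on the tool from outside, world axes, zero at the start; "wrist_torque": the same for the moment, N m; "gripper_width": finger opening in mm; "grasp_force": force on a finger pad.
Only numpy, scipy, OpenCV 4.12 (cv2) and the standard library are available. Lean on these libraries where they do the work, as an engineer would, in place of code of your own. Each camera call takes 0.05 s, during which the arm holds its last target. There are 200 camera calls.

TASK

Put a lid on every white canister on the worktop and lock it: twist the canister's empty bayonet ring a quarter turn anticlockwise to open it, take the top lid from the spring-loaded lid holder, lay it flat in the mouth, fully down on its seat, and twist the ring back clockwise until it clicks locked over the lid. Also turn the use-within day dial to 4. The canisters end upright on the worktop, lids that are left over stay in the holder, and the other kitchen things are left alone.

Things in the scene. Friction and masses are not known exactly. Their poses are not given: they have to be found in the camera images.
- holder_top (a point): spring-loaded lid holder, fixed to the worktop: black base 116 x 78 x 12 mm, cage of steel rods 107 mm tall, spring tubes 105 mm tall 43 mm either side along x. The point: on the cage axis, level with the rod tops; z up, x along the lids' length. Four lids lie in it, one on another, guided only sideways (2 mm play); the top lid's 20 mm grip block always stands clear above the rods
- platform (a joint): sprung platform under the stack, m risen from its place under four lids: 26 mm more for each lid taken (0, 0.026, 0.052, 0.078). So the top lid always has its flange about level with the rod tops, its block top 124 mm above the worktop. Soft spring (26 N/m): the next lid rises as the top one is lifted off, within about a second
- lid_1_centre (a point): one of four identical wooden lids, 70 g; the point is its centre, half-way up. Below: an oblong flange with round ends, 56 mm long (x), 36 mm wide (y), 6 mm thick; on it a square grip block 28 x 28 mm, 20 mm high, to pinch from above; 26 mm high in all. z up; a half turn about z makes no difference. lid_4 starts on top, lid_1 at the bottom
- lid_2_centre (a point): one of four identical wooden lids, 70 g; the point is its centre, half-way up. Below: an oblong flange with round ends, 56 mm long (x), 36 mm wide (y), 6 mm thick; on it a square grip block 28 x 28 mm, 20 mm high, to pinch from above; 26 mm high in all. z up; a half turn about z makes no difference. lid_4 starts on top, lid_1 at the bottom
- lid_3_centre (a point): one of four identical wooden lids, 70 g; the point is its centre, half-way up. Below: an oblong flange with round ends, 56 mm long (x), 36 mm wide (y), 6 mm thick; on it a square grip block 28 x 28 mm, 20 mm high, to pinch from above; 26 mm high in all. z up; a half turn about z makes no difference. lid_4 starts on top, lid_1 at the bottom
- lid_4_centre (a point): one of four identical wooden lids, 70 g; the point is its centre, half-way up. Below: an oblong flange with round ends, 56 mm long (x), 36 mm wide (y), 6 mm thick; on it a square grip block 28 x 28 mm, 20 mm high, to pinch from above; 26 mm high in all. z up; a half turn about z makes no difference. lid_4 starts on top, lid_1 at the bottom
- canister_a_mouth (a point): loose white canister, blue band, 0.75 kg, body 80 mm across, 57 mm tall (two or three of the three are present). Dark ribbed ring round its neck: 68 mm outside, 60 inside, 58 to 74 mm above the underside. The point: on the axis, 66 mm above the underside; z up, x along the seat's length. Seat 6 mm below the point; side rails take a lid's flange along x, either way round, 2 mm play; a seated lid's centre is 7 mm above the point
- ring_a (a joint): ring of canister_a, rad: 0 locked, 1.571 open (stops), growing anticlockwise seen from above; past the middle a weak spring (0.03 N m) snaps it to the nearer end. Two orange lugs reach inward to 22.5 mm from the axis, 1.5 mm above a seated lid's flange: open they stand along the canister's y, clear of the lid; locked along its x, at the red shoulder marks, over the flange ends, barring an empty mouth
- canister_b_mouth (a point): loose white canister, blue band, 0.75 kg, body 80 mm across, 57 mm tall (two or three of the three are present). Dark ribbed ring round its neck: 68 mm outside, 60 inside, 58 to 74 mm above the underside. The point: on the axis, 66 mm above the underside; z up, x along the seat's length. Seat 6 mm below the point; side rails take a lid's flange along x, either way round, 2 mm play; a seated lid's centre is 7 mm above the point
- ring_b (a joint): ring of canister_b, rad: 0 locked, 1.571 open (stops), growing anticlockwise seen from above; past the middle a weak spring (0.03 N m) snaps it to the nearer end. Two orange lugs reach inward to 22.5 mm from the axis, 1.5 mm above a seated lid's flange: open they stand along the canister's y, clear of the lid; locked along its x, at the red shoulder marks, over the flange ends, barring an empty mouth
- canister_c_mouth (a point): loose white canister, blue band, 0.75 kg, body 80 mm across, 57 mm tall (two or three of the three are present). Dark ribbed ring round its neck: 68 mm outside, 60 inside, 58 to 74 mm above the underside. The point: on the axis, 66 mm above the underside; z up, x along the seat's length. Seat 6 mm below the point; side rails take a lid's flange along x, either way round, 2 mm play; a seated lid's centre is 7 mm above the point
- ring_c (a joint): ring of canister_c, rad: 0 locked, 1.571 open (stops), growing anticlockwise seen from above; past the middle a weak spring (0.03 N m) snaps it to the nearer end. Two orange lugs reach inward to 22.5 mm from the axis, 1.5 mm above a seated lid's flange: open they stand along the canister's y, clear of the lid; locked along its x, at the red shoulder marks, over the flange ends, barring an empty mouth
- dial_grip (a point): use-within day dial, fixed: white base 94 mm across, 20 mm tall, with black numbers 1 to 6 on top; on it a blue ribbed sleeve to grip, 52 mm across, from 20 to 56 mm above the worktop, with a white arrow on top. The point: on the axis, half-way up the sleeve, 38 mm above the worktop; z up
- sleeve (a joint): dial sleeve, rad, growing clockwise seen from above: 0 at number 1, 0.524 more for each number (4 is 1.571), 6 at 2.618. Click stops (about 0.04 N m) draw it to the nearest number; it starts at 1
- lemon: lemon, 78 x 55 x 56 mm; bystander at the back; origin at its underside
- coffee_jar: glass jar, 64 mm across, 100 mm tall; bystander at the back; origin at its underside
- salt_shaker: glass salt shaker, 44 mm across, 90 mm tall; bystander at the back; origin at its underside

How it is judged:
By the outcome, as a careful person would: the job done as asked, in the order asked, and still so for the second after the job is handed in, with the robot touching nothing.
Of canister_a, canister_b, canister_c only 2 to 3 are there at a start; the rules pass over those that are not, and their reading is None.
At some moment in a run one of canister_a, canister_b, canister_c may be knocked a few centimetres aside while the robot is not near it.
It also fails if it takes over 210 s, if anything falls off the work surface, if the arm or the gripper's body presses on something with over 40 N, if the wrist force passes 120 N, or if a joint passes its speed limit or range.

## Working session

There is one attempt and no reset: what is moved stays moved. The work goes in short steps, Python scripts to look and compute and a tool call to move; the robot and the scene stay as the last step left them, time stands still between calls to the robot, and variables do not carry over. Pictures are saved under pics/ and viewed, at most 14 in all, crops included, and the job is handed in when it is done.

Besides the shell and the picture viewer there is one more tool, called after "Call:" in YAML: its name, and indented under it one key for each argument. servo_tool: Moves the arm, as the interface text tells. Shifts and turns lie within -1 to 1; 1 stands for 0.2 m of shift or 360 degrees of turn. Its arguments: {"type":"object","properties":{"rotation":{"type":"array","items":{"type":"array","items":{"type":"number","minimum":-1,"maximum":1}}},"slide":{"type":"array","items":{"type":"array","items":{"type":"number","minimum":-1,"maximum":1}}},"grip":{"type":"array","items":{"type":"number"}}},"required":["rotation","slide","grip"]}

```bash
ls; mkdir -p pics; cat > h.py <<'E'
import numpy as np,cv2
from bench import read_state,get_image,job_done
def snap(name,fn=None):
    d=get_image(name)
    if fn: cv2.imwrite('pics/'+fn,cv2.cvtColor(d['image'],cv2.COLOR_RGB2BGR))
    return d
def rays(d,px):
    K=d['camera_matrix'];R=cv2.Rodrigues(np.array(d['rvec'],float))[0];t=np.array(d['tvec'],float).ravel()
    px=np.atleast_2d(px).astype(float)
    r=np.c_[px,np.ones(len(px))]@np.linalg.inv(K).T@R
    return -R.T@t,r
def atz(d,px,z):
    c,r=rays(d,px); return c+r*((z-c[2])/r[:,2])[:,None]
def cloud(d):
    h,w=d['depth'].shape;v,u=np.mgrid[:h,:w]
    c,r=rays(d,np.c_[u.ravel(),v.ravel()])
    return (c+r*d['depth'].reshape(-1,1)).reshape(h,w,3)
def crop(d,box,fn,s=4):
    x0,y0,x1,y1=box
    im=cv2.resize(d['image'][y0:y1,x0:x1],None,fx=s,fy=s,interpolation=cv2.INTER_CUBIC)
    cv2.imwrite('pics/'+fn,cv2.cvtColor(im,cv2.COLOR_RGB2BGR))
E
python3 - <<'E'
from h import *
a=snap('scene','s1.png');b=snap('top','t1.png')
print(read_state())
for d in(a,b): print(rays(d,[[280,210]]),d['camera_matrix'][0,0])
E
```

```text
pics
{'clock': 0.1, 'joints': array([-1.08641730e+00,  3.85492893e-01,  6.74690261e-03, -4.25754826e-04,
       -1.19398534e+00, -2.58582904e-01]), 'joint_vel': array([-0.00011333, -0.00223425,  0.00293941,  0.00157881, -0.00010454,
       -0.00107831]), 'joint_efforts': array([-2.52094742e-04, -3.93317771e+01,  1.88929778e+01,  4.19794545e+00,
       -2.59683169e-03,  3.98306412e-06]), 'position': array([ 139.81313494, -608.6252255 ,  230.31824705]), 'ee_rot': array([-1.12580307e-01,  9.93642138e-01,  9.73333520e-04, -1.66828559e-04]), 'contact_force': array([0.36272889, 0.51965898, 0.38841726]), 'wrist_torque': array([-0.02877754, -0.01097174,  0.00463782]), 'grasp_force': 0.0, 'gripper_width': 85.18577388255746}
(array([ 137.69260505, -438.30917234,  494.0779396 ]), array([[ 0.54161494,  0.69403793, -0.47523907]])) 409.20838535121914
(array([443.26394066, 181.45530775, 919.90277191]), array([[ 0.14149139,  0.00955735, -0.98996406]])) 424.6632945324257
```

View pics/s1.png

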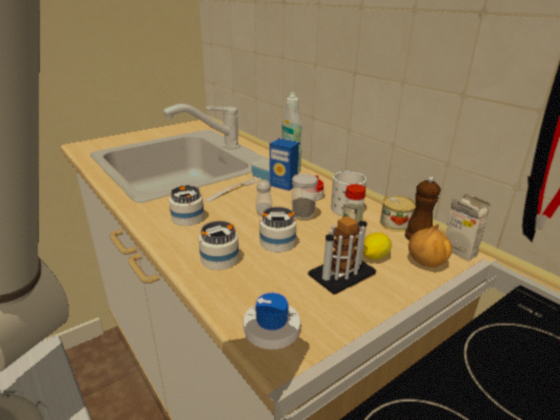

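View pics/t1.png

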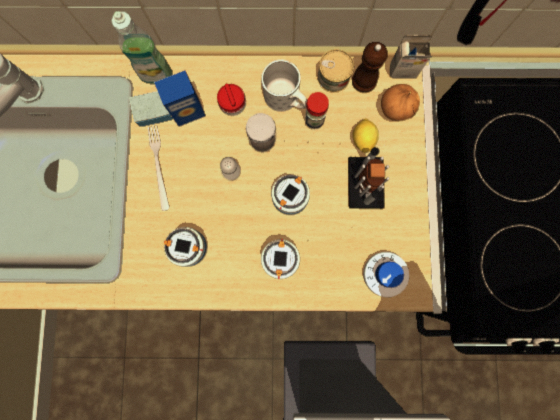

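The scene shows three canisters: top view (185,246), (281,259) and (290,194). The holder is at about (367,182), the dial at (387,274), and the bystanders are behind them. Next I'll enlarge these.

```bash
cat > meas.py <<'E'
from h import *
def circ(P,z0,z1,c,r):
    m=(P[...,2]>z0)&(P[...,2]<z1)&(np.hypot(P[...,0]-c[0],P[...,1]-c[1])<r)
    return P[m]
def orange(d,c,z=74,r=45):
    hsv=cv2.cvtColor(d['image'],cv2.COLOR_RGB2HSV)
    m=(hsv[...,0]>5)&(hsv[...,0]<20)&(hsv[...,1]>150)&(hsv[...,2]>120)
    v,u=np.nonzero(m);p=atz(d,np.c_[u,v],z)[:,:2]
    return p[np.hypot(*(p-c[:2]).T)<r]
E
python3 - <<'E'
from meas import *
d=snap('top')
P=cloud(d)
px=dict(c1=(185,246),c2=(281,259),c3=(290,194),dial=(387,274),hold=(367,182))
tiles=[]
for n,(u,v) in px.items():
    im=d['image'][v-28:v+28,u-28:u+28]
    im=cv2.resize(im,(260,260),interpolation=cv2.INTER_CUBIC)
    for k in range(0,56,10): cv2.line(im,(int(k*260/56),0),(int(k*260/56),4),(255,0,0),1);cv2.line(im,(0,int(k*260/56)),(4,int(k*260/56)),(255,0,0),1)
    tiles.append(im)
    z=70 if n[0]=='c' else 50
    a=atz(d,[(u,v)],z)[0]
    print(n,a.round(1))
    if n[0]=='c':
        q=circ(P,66,82,a,50);mn,mx=q.min(0),q.max(0)
        (cx,cy),rr=cv2.minEnclosingCircle(q[:,:2].astype(np.float32))
        print(' top',len(q),(mn+mx)[:2]/2,mx-mn,np.median(q[:,2]),(cx,cy),rr)
        q=circ(P,40,64,a,60);(cx,cy),rr=cv2.minEnclosingCircle(q[:,:2].astype(np.float32));print(' body',(cx,cy),rr)
        o=orange(d,a);print(' orange',len(o))
        if len(o)>5:
            _,lab,cen=cv2.kmeans(o.astype(np.float32),2,None,(3,50,.01),5,cv2.KMEANS_PP_CENTERS)
            dd=cen[1]-cen[0];print(cen,cen.mean(0),np.hypot(*dd),np.degrees(np.arctan2(dd[1],dd[0])))
q=circ(P,45,70,atz(d,[(387,274)],50)[0],45);print('dial',cv2.minEnclosingCircle(q[:,:2].astype(np.float32)),np.median(q[:,2]))
q=circ(P,10,30,atz(d,[(387,274)],20)[0],70);print('dialbase',cv2.minEnclosingCircle(q[:,:2].astype(np.float32)))
q=circ(P,116,132,atz(d,[(375,172)],124)[0],40);print('block',len(q),cv2.minAreaRect(q[:,:2].astype(np.float32)),np.median(q[:,2]))
q=circ(P,6,20,atz(d,[(367,182)],12)[0],90);print('base',cv2.minAreaRect(q[:,:2].astype(np.float32)))
tiles.append(np.zeros_like(tiles[0]))
im=np.vstack([np.hstack(tiles[:3]),np.hstack(tiles[3:])])
cv2.imwrite('pics/m1.png',im[...,::-1])
E
```

```text
c1 [490.8 378.7  70. ]
 top 323 [490.96268102 385.52046143] [67.75784771 68.03883464 12.55146763] 73.5492145834695 (491.3732604980469, 385.4701232910156) 34.40591049194336
 body (491.0115661621094, 385.6925354003906) 40.20237731933594
 orange 57
[[486.4175  357.73132]
 [497.44095 413.7666 ]] [491.92923 385.74896] 57.10927 78.870705
c2 [466.4 186.9  70. ]
 top 290 [467.50948207 188.83421345] [68.77359246 67.44563007 12.43309248] 73.80352446856091 (467.4292297363281, 188.48912048339844) 34.59635543823242
 body (467.4825439453125, 188.72630310058594) 39.64871597290039
 orange 60
[[439.83075 191.59937]
 [498.22775 186.74953]] [469.02924 189.17444] 58.598045 -4.7474875
c3 [597.7 169.6  70. ]
 top 301 [602.70617577 168.48955946] [68.02336209 67.3006058  12.037881  ] 73.36258854107211 (602.8941650390625, 168.65753173828125) 34.600955963134766
 body (602.7778930664062, 168.48703002929688) 40.172271728515625
 orange 54
[[627.09894 153.39447]
 [579.4867  184.70602]] [603.29285 169.05025] 56.985428 146.66962
dial [438.4 -27.6  50. ]
hold [628.    8.5  50. ]
dial ((437.30059814453125, -33.850807189941406), 26.629207611083984) 56.36662639835856
dialbase ((437.4312438964844, -34.03443908691406), 47.02986526489258)
block 216 ((636.3510131835938, 3.2570114135742188), (29.096696853637695, 27.58539390563965), 1.1058236360549927) 123.76864513263632
base ((635.6571655273438, 19.787151336669922), (114.31057739257812, 113.47064208984375), 0.11481645703315735)
```

View pics/m1.png

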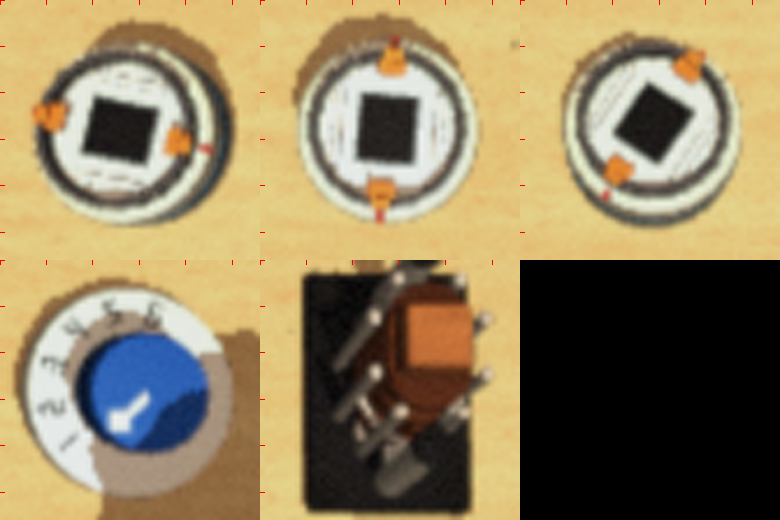

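c1, c2 and c3 are all locked, at seat angles of about 79°, -5° and 147°. The holder block is at (636,3), aligned with world x. The arrow points to 1. I'll approach canister c2 first.

Call:
servo_tool:
  rotation:
    - [0,0,0]
    - [0,0,0]
    - [0,0,0]
    - [0,0,0]
    - [0,0,0]
  slide:
    - [0.75,1,0]
    - [0.75,1,0]
    - [0.75,1,0]
    - [0.75,1,0]
    - [0.75,1,0]
  grip: [1,1,1,1,1]

```text
clock: 0.78
position: [291.9, -406.3, 231.6]
ee_rot: [-0.116, 0.993, 0.0, 0.0]
contact_force: [-0.3, -0.8, 0.2]
gripper_width: 85.5
grasp_force: 0.0
```

Call:
servo_tool:
  rotation:
    - [0,0,0]
    - [0,0,0]
    - [0,0,0]
    - [0,0,0]
    - [0,0,0]
  slide:
    - [0.5,1,0]
    - [0.5,1,0]
    - [0.5,1,0]
    - [0.5,1,0]
    - [0.5,1,0]
  grip: [1,1,1,1,1]

```text
clock: 1.4
position: [390.7, -208.1, 231.3]
ee_rot: [-0.114, 0.993, 0.0, 0.0]
contact_force: [0.1, -0.5, -0.3]
gripper_width: 85.5
grasp_force: 0.0
```

Call:
servo_tool:
  rotation:
    - [0,0,-0.05]
    - [0,0,-0.05]
    - [0,0,-0.05]
    - [0,0,-0.05]
    - [0,0,-0.05]
  slide:
    - [0.25,1,0]
    - [0.25,1,0]
    - [0.25,1,0]
    - [0.25,1,0]
    - [0.25,1,0]
  grip: [1,1,1,1,1]

```text
clock: 2.02
position: [440.5, -8.5, 231.1]
ee_rot: [0.043, 0.999, -0.0, -0.0]
contact_force: [-0.1, 0.0, 0.3]
gripper_width: 85.6
grasp_force: 0.0
```

Call:
servo_tool:
  rotation:
    - [0,0,0]
    - [0,0,0]
    - [0,0,0]
    - [0,0,0]
    - [0,0,0]
    - [0,0,0]
  slide:
    - [0.1375,0.989,0]
    - [0.1375,0.989,0]
    - [0.1375,0.989,0]
    - [0.1375,0.989,0]
    - [0.1375,0.989,-0.6]
    - [0.1375,0.989,-0.6]
  grip: [1,1,1,1,1,1]

```text
clock: 2.78
position: [467.9, 186.9, 110.2]
ee_rot: [0.045, 0.999, 0.0, 0.0]
contact_force: [1.1, 0.1, 0.3]
gripper_width: 85.4
grasp_force: 0.0
```

```bash
python3 - <<'E'
from h import *
d=snap('top');e=snap('scene')
crop(d,(230,209,340,299),'v2.png',5);crop(e,(170,140,330,270),'v2s.png',4)
print(read_state()['position'])
E
```

```text
[463.68729282 183.80358251 105.72708697]
```

View pics/v2s.png

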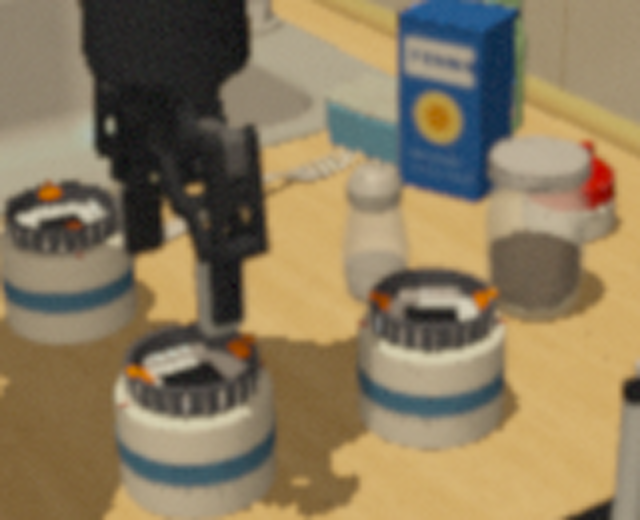

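The gripper is over c2 with its fingers clear of the ring. I'll descend and close on the ring.

Call:
servo_tool:
  rotation:
    - [0,0,0]
    - [0,0,0]
    - [0,0,0]
    - [0,0,0]
  slide:
    - [0,0,0]
    - [0,0,-0.1]
    - [0,0,-0.2]
    - [0,0,-0.29]
  grip: [1,1,1,1]

```text
clock: 3.38
position: [469.9, 189.7, 56.1]
ee_rot: [0.044, 0.999, 0.002, 0.003]
contact_force: [-0.8, -0.1, 0.2]
gripper_width: 85.1
grasp_force: 0.0
```

Call:
servo_tool:
  rotation:
    - [0,0,0]
    - [0,0,0]
    - [0,0,0]
    - [0,0,0]
    - [0,0,0]
  slide:
    - [0,0,0]
    - [0,0,0]
    - [0,0,0]
    - [0,0,0]
    - [0,0,0]
  grip: [1,0.3,0.3,0.3,0.3]

```text
clock: 4.0
position: [468.8, 188.7, 56.6]
ee_rot: [0.044, 0.999, 0.0, 0.002]
contact_force: [-1.6, -3.7, 10.7]
gripper_width: 65.8
grasp_force: 63.5
```

Call:
servo_tool:
  rotation:
    - [0,0,0.025]
    - [0,0,0.05]
    - [0,0,0.08]
    - [0,0,0.11]
    - [0,0,0.14]
    - [0,0,0.165]
    - [0,0,0.19]
    - [0,0,0.215]
  slide:
    - [0,0,0.01]
    - [0,0,0.01]
    - [0,0,0.01]
    - [0,0,0.01]
    - [0,0,0.01]
    - [0,0,0.01]
    - [0,0,0.01]
    - [0,0,0.01]
  grip: [0.3,0.3,0.3,0.3,0.3,0.3,0.3,0.3]

```text
clock: 5.0
position: [467.5, 188.8, 56.8]
ee_rot: [-0.592, 0.806, 0.0, 0.001]
contact_force: [-3.1, 0.5, 1.3]
gripper_width: 65.7
grasp_force: 68.5
```

Call:
servo_tool:
  rotation:
    - [0,0,0.025]
    - [0,0,0.04]
    - [0,0,0.04]
    - [0,0,0.04]
    - [0,0,0.04]
    - [0,0,0.04]
    - [0,0,0.04]
  slide:
    - [0,0,0]
    - [0,0,0]
    - [0,0,0]
    - [0,0,0]
    - [0,0,0]
    - [0,0,0.25]
    - [0,0,0.5]
  grip: [0.3,0.3,1,1,1,1,1]

```text
clock: 5.88
position: [467.3, 188.4, 156.2]
ee_rot: [-0.687, 0.727, -0.0, -0.001]
contact_force: [-0.3, 0.5, -0.3]
gripper_width: 85.3
grasp_force: 0.0
```

Call:
servo_tool:
  rotation:
    - [0,0,0.01]
    - [0,0,0.01]
    - [0,0,0.01]
    - [0,0,0.01]
    - [0,0,0.01]
    - [0,0,0.01]
  slide:
    - [0.2,-0.2,0.02]
    - [0.45,-0.45,0.02]
    - [0.65,-0.7,0.02]
    - [0.845,-0.927,0.02]
    - [0.845,-0.927,0.02]
    - [0.845,-0.927,0.02]
  grip: [0.5,0.3,0.1,0.1,0.1,0.1]

```text
clock: 6.62
position: [636.2, 2.8, 158.7]
ee_rot: [0.709, -0.706, -0.0, 0.0]
contact_force: [-0.3, 0.7, -0.2]
gripper_width: 47.0
grasp_force: 0.0
```

```bash
cat > can.py <<'E'
from meas import *
import sys
# usage: can.py x y  -> ring centre, lug angle, black square angle
d=snap('top');P=cloud(d)
for k in range(1,len(sys.argv),2):
    a=np.array([float(sys.argv[k]),float(sys.argv[k+1])])
    q=circ(P,67,82,a,46)
    c,rr=cv2.minEnclosingCircle(q[:,:2].astype(np.float32));b=circ(P,40,64,a,60)
    cb,rb=cv2.minEnclosingCircle(b[:,:2].astype(np.float32))
    o=orange(d,c,72)
    _,lab,cen=cv2.kmeans(o.astype(np.float32),2,None,(3,50,.01),5,cv2.KMEANS_PP_CENTERS)
    dd=cen[1]-cen[0]
    g=d['image'].max(2);v,u=np.nonzero(g<60);p=atz(d,np.c_[u,v],58)[:,:2];p=p[np.hypot(*(p-c).T)<21]
    r=cv2.minAreaRect(p.astype(np.float32))
    print('ring',np.round(c,1),round(rr,1),'body',np.round(cb,1),round(rb,1),'lugs',cen.mean(0).round(1),np.hypot(*dd).round(1),'ang',np.degrees(np.arctan2(dd[1],dd[0])).round(1)%180,'sq',np.round(r[0],1),np.round(r[1],1),round(r[2],1))
E
python3 can.py 467 188 603 168 491 385
python3 - <<'E'
from h import *
d=snap('top');crop(d,(240,160,430,300),'t3.png',4)
E
```

```text
ring [465.8 189. ] 34.2 body [466.  188.8] 39.8 lugs [467.9 188.3] 53.4 ang 82.5 sq [465.8 188.9] [26.  20.2] 0.4
ring [597.5 178.8] 30.5 body [595.5 181.8] 36.1 lugs [580.1 184.9] 4.9 ang 117.3 sq [596.5 185.6] [19.8 27.2] 21.8
ring [491.5 385.5] 34.6 body [491.2 385.5] 40.1 lugs [492.  386.1] 57.1 ang 78.9 sq [492.1 386.9] [25.9 21.5] 80.2
```

View pics/t3.png

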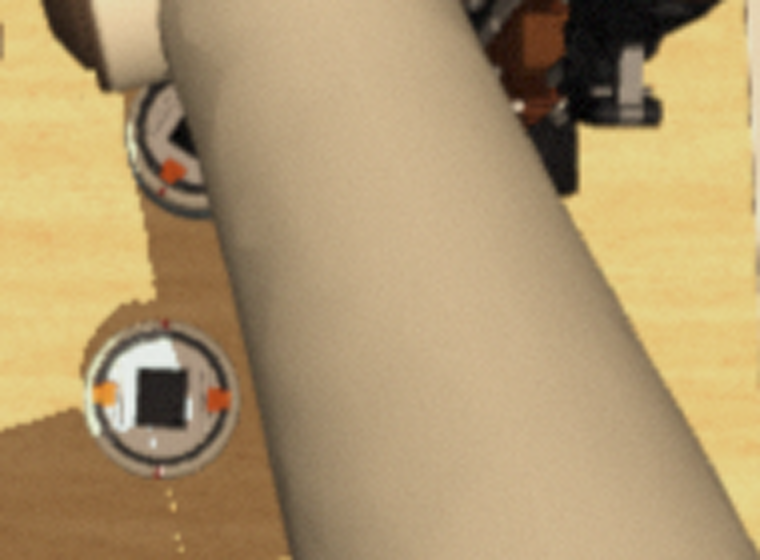

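c2's ring is open: its lugs now lie along y and its red marks along x, so the seat is at about -5°. I'll pick the top lid.

Call:
servo_tool:
  rotation:
    - [0,0,0]
    - [0,0,0]
    - [0,0,0]
    - [0,0,0]
    - [0,0,0]
    - [0,0,0]
    - [0,0,0]
    - [0,0,0]
  slide:
    - [0,0,-0.12]
    - [0,0,-0.24]
    - [0,0,-0.24]
    - [0,0,-0.24]
    - [0,0,-0.24]
    - [0,0,-0.24]
    - [0,0,-0.24]
    - [0,0,-0.24]
  grip: [0.1,0.1,0.1,-0.6,-0.6,-0.6,-0.6,-0.6]

```text
clock: 7.72
position: [636.6, 3.3, 111.5]
ee_rot: [0.709, -0.705, 0.0, -0.0]
contact_force: [0.9, -0.1, 0.1]
gripper_width: 26.4
grasp_force: 63.3
```

Call:
servo_tool:
  rotation:
    - [0,0,0]
    - [0,0,0]
    - [0,0,0]
    - [0,0,0]
    - [0,0,0]
  slide:
    - [0,0,0.05]
    - [0,0,0.15]
    - [0,0,0.25]
    - [0,0,0.35]
    - [0,0,0.35]
  grip: [-0.6,-0.6,-0.6,-0.6,-0.6]

```text
clock: 8.35
position: [637.4, 3.3, 183.6]
ee_rot: [0.709, -0.705, 0.001, -0.002]
contact_force: [0.3, -0.6, -0.4]
gripper_width: 25.7
grasp_force: 63.2
```

```bash
python3 - <<'E'
from h import *
d=snap('scene');crop(d,(270,130,430,290),'s4.png',3)
E
```

```text
(no output)
```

View pics/s4.png

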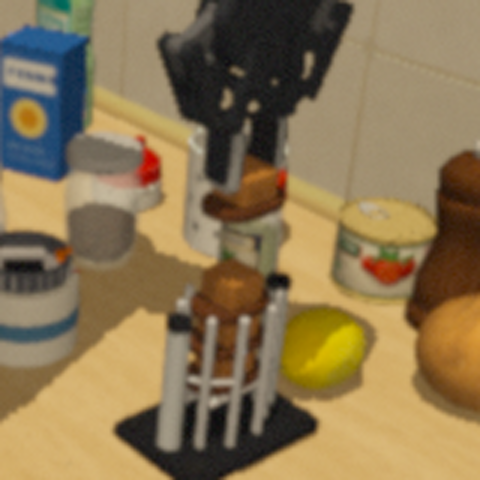

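The lid is held level and the next one has risen in the holder. Carrying it to c2.

Call:
servo_tool:
  rotation:
    - [0,0,-0.015]
    - [0,0,-0.015]
    - [0,0,-0.015]
    - [0,0,-0.015]
    - [0,0,-0.015]
    - [0,0,-0.015]
    - [0,0,-0.015]
    - [0,0,-0.015]
  slide:
    - [-0.15,0.15,0]
    - [-0.35,0.35,0]
    - [-0.55,0.6,0]
    - [-0.75,0.8,0]
    - [-0.845,0.927,0]
    - [-0.845,0.927,-0.2]
    - [-0.845,0.927,-0.4]
    - [-0.845,0.927,-0.4]
  grip: [-0.6,-0.6,-0.6,-0.6,-0.6,-0.6,-0.6,-0.6]

```text
clock: 9.4
position: [464.8, 186.8, 98.1]
ee_rot: [-0.675, 0.738, 0.0, -0.005]
contact_force: [0.0, 0.2, -0.3]
gripper_width: 26.2
grasp_force: 63.2
```

```bash
python3 - <<'E'
from h import *
d=snap('scene');crop(d,(160,170,320,290),'s5.png',4)
s=read_state();print(s['position'],s['ee_rot'])
E
```

```text
[466.69524365 187.93251185 100.21865089] [-6.75273866e-01  7.37564102e-01 -5.58389057e-05 -2.09722065e-03]
```

View pics/s5.png

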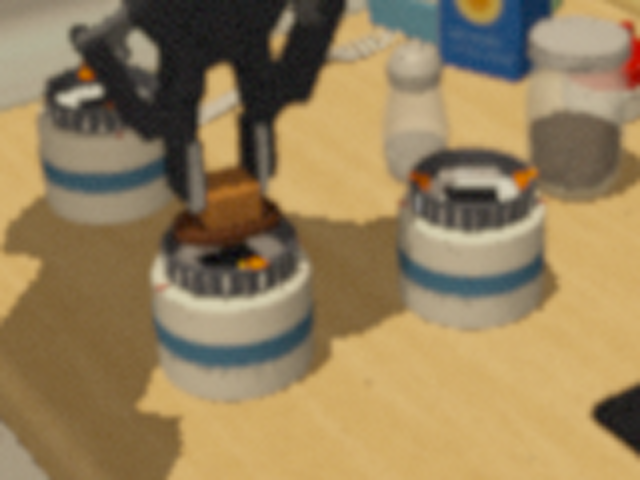

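The lid is centred over c2's open mouth. Lowering slowly.

Call:
servo_tool:
  rotation:
    - [0,0,0]
    - [0,0,0]
    - [0,0,0]
    - [0,0,0]
    - [0,0,0]
    - [0,0,0]
    - [0,0,0]
    - [0,0,0]
  slide:
    - [0,0,0]
    - [0,0,-0.03]
    - [0,0,-0.06]
    - [0,0,-0.09]
    - [0,0,-0.11]
    - [0,0,-0.13]
    - [0,0,-0.14]
    - [0,0,-0.14]
  grip: [-0.6,-0.6,-0.6,-0.6,-0.6,-0.6,-0.6,-0.6]

```text
clock: 10.45
position: [468.1, 189.3, 75.1]
ee_rot: [-0.676, 0.737, -0.0, 0.001]
contact_force: [-4.4, 0.0, 11.7]
gripper_width: 26.1
grasp_force: 64.7
```

Call:
servo_tool:
  rotation:
    - [0,0,0.006]
    - [0,0,0.006]
    - [0,0,-0.006]
    - [0,0,-0.006]
    - [0,0,0]
    - [0,0,0]
  slide:
    - [0,0,-0.005]
    - [0,0,-0.005]
    - [0,0,-0.005]
    - [0,0,-0.005]
    - [0,0,-0.005]
    - [0,0,-0.005]
  grip: [-0.6,-0.6,-0.6,-0.6,-0.6,-0.6]

```text
clock: 11.2
position: [469.2, 189.7, 75.0]
ee_rot: [-0.676, 0.737, -0.001, 0.002]
contact_force: [-2.0, -1.3, 15.2]
gripper_width: 26.1
grasp_force: 65.1
```

Call:
servo_tool:
  rotation:
    - [0,0,0]
    - [0,0,0]
    - [0,0,0]
    - [0,0,0]
    - [0,0,0]
    - [0,0,0]
  slide:
    - [0,0,0.01]
    - [0,0,0.01]
    - [0,0,0.01]
    - [0,0,0.2]
    - [0,-0.5,0.35]
    - [0,-0.5,0.35]
  grip: [0.2,0.2,0.2,1,1,1]

```text
clock: 11.95
position: [467.1, 87.4, 142.8]
ee_rot: [-0.675, 0.737, 0.0, 0.0]
contact_force: [0.3, -0.4, -0.6]
gripper_width: 85.3
grasp_force: 0.0
```

```bash
python3 can.py 467 188 ; python3 - <<'E'
from meas import *
for n in('top','scene'):
    d=snap(n);P=cloud(d);q=circ(P,78,100,(467,188),22);print(n,len(q),np.percentile(q[:,2],[5,25,50,75,95]).round(1),q[:,:2].mean(0))
    if len(q)>10:
        A=np.c_[q[:,:2]-q[:,:2].mean(0),np.ones(len(q))];m=q[:,2]>84;print(np.linalg.lstsq(A[m],q[m,2],rcond=None)[0])
        print(cv2.minAreaRect(q[m][:,:2].astype(np.float32)))
crop(snap('scene'),(170,190,280,280),'s6.png',6)
E
```

```text
ring [471.6 192. ] 33.2 body [472.9 192. ] 39.0 lugs [471.2 201.6] 33.3 ang 102.0 sq [487.8 189.1] [ 6.  24.3] 0.4
top 141 [83.8 85.3 86.3 87.2 88.6] [471.51074619 189.51623609]
[-3.92313871e-02 -2.17242179e-02  8.64616953e+01]
((468.3758544921875, 187.4791259765625), (27.436304092407227, 26.732250213623047), 84.20450592041016)
scene 139 [79.  82.4 84.3 85.2 85.9] [465.985633   181.69471112]
[ 9.69308562e-03 -3.85275623e-03  8.50803007e+01]
((467.8184814453125, 185.1428985595703), (28.280393600463867, 26.866846084594727), 86.19696044921875)
```

View pics/s6.png

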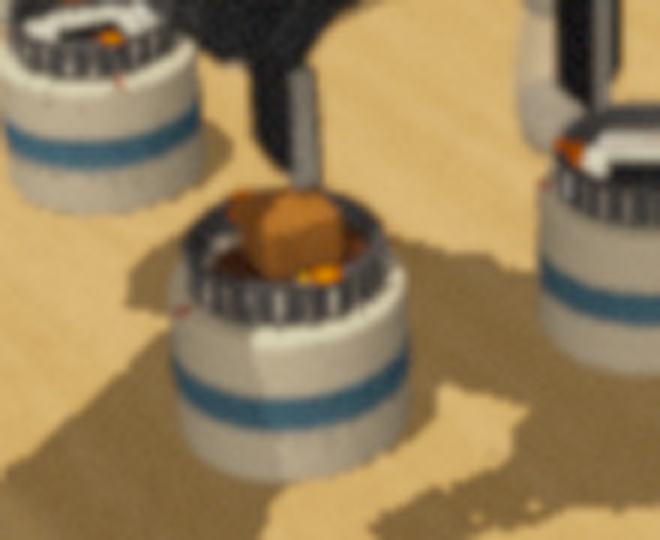

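The lid is seated: its block top is at about 86 mm and the flange sits inside the ring below the lugs. Now to lock c2.

Call:
servo_tool:
  rotation:
    - [0,0,0]
    - [0,0,0]
    - [0,0,0]
    - [0,0,0]
    - [0,0,0]
    - [0,0,0]
    - [0,0,0]
    - [0,0,0]
  slide:
    - [0,0.25,0]
    - [0,0.5,0]
    - [0,0.5,0]
    - [0,0.5,-0.15]
    - [0,0.5,-0.3]
    - [0,0.5,-0.37]
    - [0,0.5,-0.43]
    - [0,0.5,-0.43]
  grip: [1,1,1,1,1,1,1,1]

```text
clock: 13.15
position: [467.3, 188.5, 55.8]
ee_rot: [-0.675, 0.738, 0.0, -0.001]
contact_force: [-0.4, 0.2, -1.0]
gripper_width: 85.8
grasp_force: 0.0
```

Call:
servo_tool:
  rotation:
    - [0,0,0]
    - [0,0,0]
    - [0,0,0]
    - [0,0,0]
    - [0,0,-0.025]
    - [0,0,-0.05]
    - [0,0,-0.075]
    - [0,0,-0.1]
  slide:
    - [0,0,0]
    - [0,0,0]
    - [0,0,0]
    - [0,0,0]
    - [0,0,0]
    - [0,0,0]
    - [0,0,0]
    - [0,0,0]
  grip: [0.3,0.3,0.3,0.3,0.3,0.3,0.3,0.3]

```text
clock: 14.15
position: [467.5, 188.9, 58.1]
ee_rot: [-0.412, 0.911, 0.0, 0.001]
contact_force: [-3.3, -0.1, 7.7]
gripper_width: 65.7
grasp_force: 64.4
```

Call:
servo_tool:
  rotation:
    - [0,0,-0.025]
    - [0,0,-0.05]
    - [0,0,-0.075]
    - [0,0,-0.1]
    - [0,0,-0.125]
    - [0,0,-0.145]
    - [0,0,-0.165]
    - [0,0,-0.165]
  slide:
    - [0,0,0]
    - [0,0,0]
    - [0,0,0]
    - [0,0,0]
    - [0,0,0]
    - [0,0,0]
    - [0,0,0]
    - [0,0,0]
  grip: [0.3,0.3,0.3,0.3,0.3,0.3,0.3,0.3]

```text
clock: 15.15
position: [468.1, 189.0, 58.1]
ee_rot: [0.091, 0.996, 0.001, 0.001]
contact_force: [-1.5, -1.3, 5.3]
gripper_width: 65.8
grasp_force: 65.1
```

Call:
servo_tool:
  rotation:
    - [0,0,0]
    - [0,0,0]
    - [0,0,0]
    - [0,0,-0.02]
    - [0,0,-0.04]
    - [0,0,-0.06]
    - [0,0,-0.06]
    - [0,0,-0.06]
  slide:
    - [0,0,0]
    - [0,0,0]
    - [0,0,0.2]
    - [0.2,0,0.45]
    - [0.4,0,0.45]
    - [0.675,-0.1,0.45]
    - [0.675,-0.1,0.45]
    - [0.675,-0.1,0.45]
  grip: [1,1,1,1,1,1,1,1]

```text
clock: 16.15
position: [601.9, 168.3, 145.6]
ee_rot: [0.276, 0.961, -0.0, -0.001]
contact_force: [0.1, 0.4, 0.0]
gripper_width: 85.4
grasp_force: 0.0
```

```bash
python3 - <<'E'
from meas import *
d=snap('top');crop(d,(250,224,320,294),'t7.png',8);crop(snap('scene'),(170,190,280,280),'s7.png',6)
a=cv2.imread('pics/t7.png')[:540];b=cv2.imread('pics/s7.png')
cv2.imwrite('pics/v7.png',cv2.resize(np.hstack([a,b]),(800,355)))
P=cloud(d);q=circ(P,66,77,(467,188),46);print(cv2.minEnclosingCircle(q[:,:2].astype(np.float32)))
E
```

```text
((448.5501403808594, 188.73095703125), 34.08453369140625)
```

View pics/v7.png

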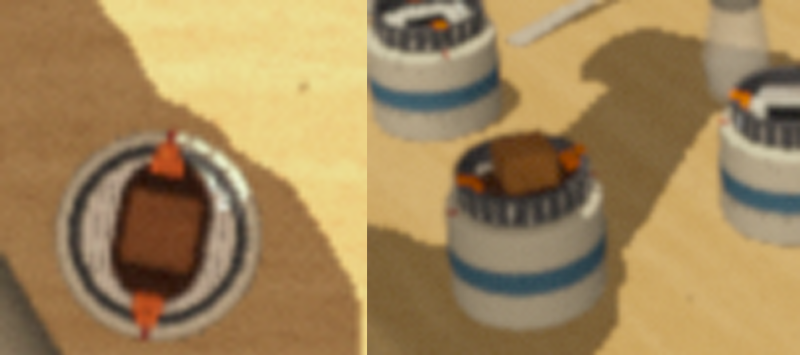

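The lugs are at the red marks over the flange, so c2 is locked. The gripper is over c3; descending to open its ring.

Call:
servo_tool:
  rotation:
    - [0,0,0]
    - [0,0,0]
    - [0,0,0]
    - [0,0,0]
    - [0,0,0]
    - [0,0,0]
    - [0,0,0]
    - [0,0,0]
  slide:
    - [0,0,-0.15]
    - [0,0,-0.3]
    - [0,0,-0.4]
    - [0,0,-0.44]
    - [0,0,-0.44]
    - [0,0,-0.44]
    - [0,0,-0.44]
    - [0,0,-0.44]
  grip: [1,1,1,1,0.3,0.3,0.3,0.3]

```text
clock: 17.25
position: [602.4, 169.4, 59.9]
ee_rot: [0.276, 0.961, 0.001, 0.0]
contact_force: [-3.9, 1.6, 6.9]
gripper_width: 65.0
grasp_force: 65.6
```

Call:
servo_tool:
  rotation:
    - [0,0,0.025]
    - [0,0,0.05]
    - [0,0,0.08]
    - [0,0,0.11]
    - [0,0,0.14]
    - [0,0,0.165]
    - [0,0,0.19]
    - [0,0,0.215]
  slide:
    - [0,0,0]
    - [0,0,0]
    - [0,0,0]
    - [0,0,0]
    - [0,0,0]
    - [0,0,0]
    - [0,0,0]
    - [0,0,0]
  grip: [0.3,0.3,0.3,0.3,0.3,0.3,0.3,0.3]

```text
clock: 18.25
position: [602.6, 167.2, 59.9]
ee_rot: [-0.388, 0.922, -0.001, -0.0]
contact_force: [-1.9, -3.8, 6.3]
gripper_width: 65.3
grasp_force: 65.6
```

Call:
servo_tool:
  rotation:
    - [0,0,0.025]
    - [0,0,0.04]
    - [0,0,0.04]
    - [0,0,0.04]
    - [0,0,0.04]
    - [0,0,0.04]
    - [0,0,0.04]
    - [0,0,0.04]
  slide:
    - [0,0,0]
    - [0,0,0]
    - [0,0,0]
    - [0,0,0]
    - [0,0,0.25]
    - [0,0,0.5]
    - [0.15,-0.6,0.52]
    - [0.17,-0.827,0.52]
  grip: [0.3,0.3,0.3,1,1,0.5,0.1,0.1]

```text
clock: 19.25
position: [629.7, 46.6, 162.5]
ee_rot: [-0.499, 0.867, -0.0, 0.002]
contact_force: [1.1, 0.0, -0.2]
gripper_width: 47.2
grasp_force: 0.0
```

```bash
python3 can.py 603 168 491 385; python3 - <<'E'
from meas import *
d=snap('top');crop(d,(255,159,325,229),'t8.png',8)
d=snap('scene');crop(d,(160,170,320,290),'s8.png',5)
a=cv2.imread('pics/t8.png');b=cv2.resize(cv2.imread('pics/s8.png'),(747,560))
cv2.imwrite('pics/v8.png',cv2.resize(np.hstack([a,b]),(800,343)))
E
```

```text
Traceback (most recent call last):
  File "can.py", line 11, in <module>
    _,lab,cen=cv2.kmeans(o.astype(np.float32),2,None,(3,50,.01),5,cv2.KMEANS_PP_CENTERS)
              ~~~~~~~~~~^^^^^^^^^^^^^^^^^^^^^^^^^^^^^^^^^^^^^^^^^^^^^^^^^^^^^^^^^^^^^^^^
cv2.error: OpenCV(4.12.0) /io/opencv/modules/core/src/kmeans.cpp:243: error: (-2:Unspecified error) in function 'double cv::kmeans(cv::InputArray, int, cv::InputOutputArray, cv::TermCriteria, int, int, cv::OutputArray)'
> There can't be more clusters than elements (expected: 'N >= K'), where
>     'N' is 0
> must be greater than or equal to
>     'K' is 2
```

View pics/v8.png

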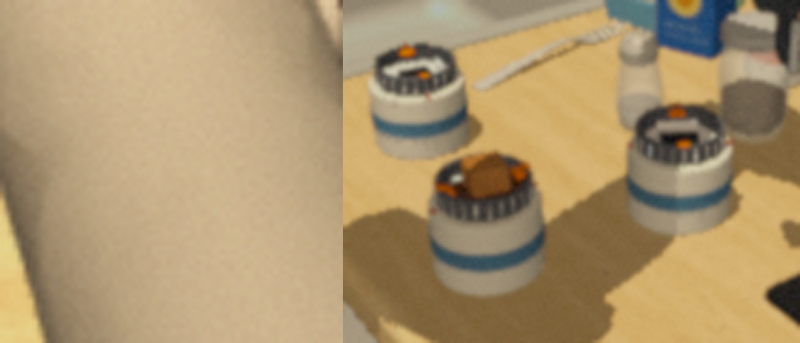

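c3's ring is open. Next lid.

Call:
servo_tool:
  rotation:
    - [0,0,0.025]
    - [0,0,0.05]
    - [0,0,0.075]
    - [0,0,0.085]
    - [0,0,0.085]
    - [0,0,0.085]
    - [0,0,0.085]
  slide:
    - [0,0,0]
    - [0,0,0]
    - [0,0,0]
    - [0,0,0]
    - [0,0,-0.12]
    - [0,0,-0.255]
    - [0,0,-0.255]
  grip: [0.1,0.1,0.1,0.1,0.1,0.1,0.1]

```text
clock: 20.27
position: [627.1, 47.4, 108.0]
ee_rot: [0.709, -0.705, -0.001, 0.002]
contact_force: [-0.0, -1.0, 0.3]
gripper_width: 46.8
grasp_force: 0.0
```

Call:
servo_tool:
  rotation:
    - [0,0,0]
    - [0,0,0]
    - [0,0,0]
    - [0,0,0]
    - [0,0,0]
    - [0,0,0]
    - [0,0,0]
    - [0,0,0]
  slide:
    - [0,0,0]
    - [0,0,0]
    - [0,0,0]
    - [0,0,0]
    - [0,0,0]
    - [0,0,0.05]
    - [0,0,0.15]
    - [0,0,0.25]
  grip: [-0.6,-0.6,-0.6,-0.6,-0.6,-0.6,-0.6,-0.6]

```text
clock: 21.28
position: [628.8, 46.5, 161.7]
ee_rot: [0.709, -0.705, 0.0, -0.0]
contact_force: [-0.6, 0.2, -0.0]
gripper_width: 16.9
grasp_force: 0.0
```

A capped row left me about 43 mm short of the holder in y. It closed in free air and touched nothing. Redoing the pick.

Call:
servo_tool:
  rotation:
    - [0,0,0]
    - [0,0,0]
    - [0,0,0]
    - [0,0,0]
    - [0,0,0]
    - [0,0,0]
    - [0,0,0]
  slide:
    - [0.039,-0.2165,0]
    - [0.039,-0.2165,0]
    - [0.039,-0.2165,0]
    - [0.039,-0.2165,0]
    - [0.039,-0.2165,-0.12]
    - [0.039,-0.2165,-0.246]
    - [0.039,-0.2165,-0.246]
  grip: [0.1,0.1,0.1,0.1,0.1,0.1,0.1]

```text
clock: 22.15
position: [634.9, 3.7, 109.2]
ee_rot: [0.709, -0.705, -0.001, 0.002]
contact_force: [0.8, 0.1, 0.1]
gripper_width: 47.0
grasp_force: 0.0
```

Call:
servo_tool:
  rotation:
    - [0,0,0]
    - [0,0,0]
    - [0,0,0]
    - [0,0,0]
    - [0,0,0]
    - [0,0,0]
    - [0,0,0]
    - [0,0,0]
  slide:
    - [0,0,0]
    - [0,0,0]
    - [0,0,0]
    - [0,0,0]
    - [0,0,0]
    - [0,0,0.05]
    - [0,0,0.15]
    - [0,0,0.25]
  grip: [-0.6,-0.6,-0.6,-0.6,-0.6,-0.6,-0.6,-0.6]

```text
clock: 23.15
position: [636.2, 3.1, 162.2]
ee_rot: [0.709, -0.705, -0.0, 0.0]
contact_force: [0.5, 0.3, -0.9]
gripper_width: 26.3
grasp_force: 62.3
```

```bash
python3 - <<'E'
from meas import *
for n in('scene','top'):
    d=snap(n);P=cloud(d)
    for nm,a in(('c3',(602.5,168.5)),('c1',(491.3,385.5)),('c2',(467,189))):
        q=circ(P,70.5,77,a,50);b=circ(P,5,50,a,60)
        if len(q)<30: print(n,nm,'hidden');continue
        def fit(p):
            A=np.c_[2*p[:,:2],np.ones(len(p))];s=np.linalg.lstsq(A,(p[:,:2]**2).sum(1),rcond=None)[0];return s[:2].round(1),np.sqrt(s[2]+s[:2]@s[:2]).round(1)
        o=orange(d,a,72,40);s=''
        if len(o)>4:
            _,l,c=cv2.kmeans(o.astype(np.float32),2,None,(3,50,.01),5,cv2.KMEANS_PP_CENTERS);dd=c[1]-c[0];s=(c.mean(0).round(1),np.hypot(*dd).round(1),np.degrees(np.arctan2(dd[1],dd[0])).round(1))
        print(n,nm,len(q),cv2.minEnclosingCircle(q[:,:2].astype(np.float32)),'body',fit(b),'lug',s)
E
```

```text
scene c3 151 ((604.0653686523438, 166.10264587402344), 35.256134033203125) body (array([603.9, 167.6]), np.float64(39.5)) lug (array([602.7, 165.3], dtype=float32), np.float32(52.3), np.float32(-121.1))
scene c1 109 ((489.9461975097656, 382.9099426269531), 35.74916076660156) body (array([492.3, 383.5]), np.float64(39.1)) lug (array([491.7, 380.8], dtype=float32), np.float32(49.1), np.float32(80.9))
scene c2 193 ((449.12725830078125, 188.12570190429688), 35.31035232543945) body (array([448.8, 187.7]), np.float64(39.6)) lug (array([464.4, 194.8], dtype=float32), np.float32(23.1), np.float32(-82.4))
top c3 101 ((598.9561157226562, 178.86004638671875), 31.083240509033203) body (array([603.1, 169.8]), np.float64(39.6)) lug (array([619.3, 194. ], dtype=float32), np.float32(5.8), np.float32(-135.3))
top c1 250 ((491.4375, 385.6094665527344), 34.41868591308594) body (array([490.9, 384.6]), np.float64(39.3)) lug (array([492. , 386.1], dtype=float32), np.float32(57.1), np.float32(-101.1))
top c2 226 ((448.07562255859375, 188.98728942871094), 34.27233123779297) body (array([456.8, 188.9]), np.float64(49.5)) lug (array([464.5, 186.9], dtype=float32), np.float32(24.5), np.float32(-8.8))
```

c2 was knocked to (448.5,188.5), still locked and upright. c3 is still at about (602.6,168.6) with its seat at -33°. Carrying the lid there.

Call:
servo_tool:
  rotation:
    - [0,0,-0.02]
    - [0,0,-0.04]
    - [0,0,-0.065]
    - [0,0,-0.092]
    - [0,0,-0.092]
    - [0,0,-0.092]
    - [0,0,-0.092]
    - [0,0,-0.092]
  slide:
    - [-0.05,0.2,0.05]
    - [-0.1,0.45,0.05]
    - [-0.169,0.7,0.05]
    - [-0.169,0.8265,0.05]
    - [-0.169,0.8265,0]
    - [-0.169,0.8265,-0.15]
    - [-0.169,0.8265,-0.3]
    - [-0.169,0.8265,-0.3]
  grip: [-0.6,-0.6,-0.6,-0.6,-0.6,-0.6,-0.6,-0.6]

```text
clock: 24.25
position: [600.4, 166.5, 97.8]
ee_rot: [-0.479, 0.878, 0.0, -0.004]
contact_force: [-0.4, 0.8, -0.5]
gripper_width: 26.1
grasp_force: 62.3
```

Call:
servo_tool:
  rotation:
    - [0,0,0]
    - [0,0,0]
    - [0,0,0]
    - [0,0,0]
    - [0,0,0]
    - [0,0,0]
    - [0,0,0]
    - [0,0,0]
  slide:
    - [0,0,0]
    - [0,0,-0.03]
    - [0,0,-0.06]
    - [0,0,-0.09]
    - [0,0,-0.11]
    - [0,0,-0.13]
    - [0,0,-0.14]
    - [0,0,-0.14]
  grip: [-0.6,-0.6,-0.6,-0.6,-0.6,-0.6,-0.6,-0.6]

```text
clock: 25.25
position: [603.1, 169.1, 78.5]
ee_rot: [-0.48, 0.877, -0.001, 0.001]
contact_force: [-8.6, 0.7, 21.1]
gripper_width: 26.2
grasp_force: 65.2
```

Hung up about 4 mm high, with a -x reaction. I'll ease up and wiggle.

Call:
servo_tool:
  rotation:
    - [0,0,0]
    - [0,0,0.012]
    - [0,0,0.012]
    - [0,0,-0.012]
    - [0,0,-0.012]
    - [0,0,0]
    - [0,0,0]
  slide:
    - [-0.008,0,0.02]
    - [-0.008,0,0.01]
    - [-0.008,0,0.01]
    - [-0.008,0,0.01]
    - [-0.008,0,0.01]
    - [-0.008,0,0.005]
    - [-0.008,0,0.005]
  grip: [-0.6,-0.6,-0.6,-0.6,-0.6,-0.6,-0.6]

```text
clock: 26.12
position: [603.0, 170.0, 75.9]
ee_rot: [-0.479, 0.878, -0.0, 0.003]
contact_force: [1.2, 2.4, 1.9]
gripper_width: 26.1
grasp_force: 62.6
```

Call:
servo_tool:
  rotation:
    - [0,0,0]
    - [0,0,0.005]
    - [0,0,-0.005]
    - [0,0,0]
    - [0,0,0]
    - [0,0,0]
  slide:
    - [0,0,-0.01]
    - [0,0,-0.01]
    - [0,0,-0.01]
    - [0,0,-0.01]
    - [0,0,-0.01]
    - [0,0,-0.01]
  grip: [-0.6,-0.6,-0.6,-0.6,-0.6,-0.6]

```text
clock: 26.88
position: [603.4, 169.8, 74.7]
ee_rot: [-0.479, 0.878, -0.0, 0.003]
contact_force: [0.1, 1.7, 9.4]
gripper_width: 26.2
grasp_force: 63.6
```

Call:
servo_tool:
  rotation:
    - [0,0,0]
    - [0,0,0]
    - [0,0,0]
    - [0,0,0]
    - [0,0,0]
    - [0,0,0]
  slide:
    - [0,0,0.005]
    - [0,0,0.005]
    - [0,0,0.01]
    - [0,0,0.2]
    - [0,-0.25,0.35]
    - [0,-0.5,0.35]
  grip: [0.2,0.2,0.2,1,1,1]

```text
clock: 27.62
position: [602.5, 68.3, 145.0]
ee_rot: [-0.48, 0.877, -0.001, 0.002]
contact_force: [0.0, -0.2, -0.3]
gripper_width: 85.0
grasp_force: 0.0
```

```bash
python3 - <<'E'
from meas import *
for n in('top','scene'):
    d=snap(n);P=cloud(d);q=circ(P,80,100,(602.6,168.6),24);m=q[:,2]>83
    if m.sum()>10:
        A=np.c_[q[:,:2]-q[:,:2].mean(0),np.ones(len(q))];print(n,np.median(q[m,2]),np.linalg.lstsq(A[m],q[m,2],rcond=None)[0],cv2.minAreaRect(q[m][:,:2].astype(np.float32)))
    q=circ(P,71,77,(602.5,168.5),50);b=circ(P,5,50,(602.5,168.5),60);print(cv2.minEnclosingCircle(q[:,:2].astype(np.float32)))
crop(d,(235,180,325,255),'s9.png',8)
E
```

```text
((0.0, 0.0), 0.0)
scene 85.0681882807043 [-1.50126320e-03  2.37311099e-02  8.49763178e+01] ((600.0618286132812, 164.35470581054688), (24.005096435546875, 25.524585723876953), 53.94657516479492)
((604.3789672851562, 166.01979064941406), 35.336761474609375)
```

View pics/s9.png

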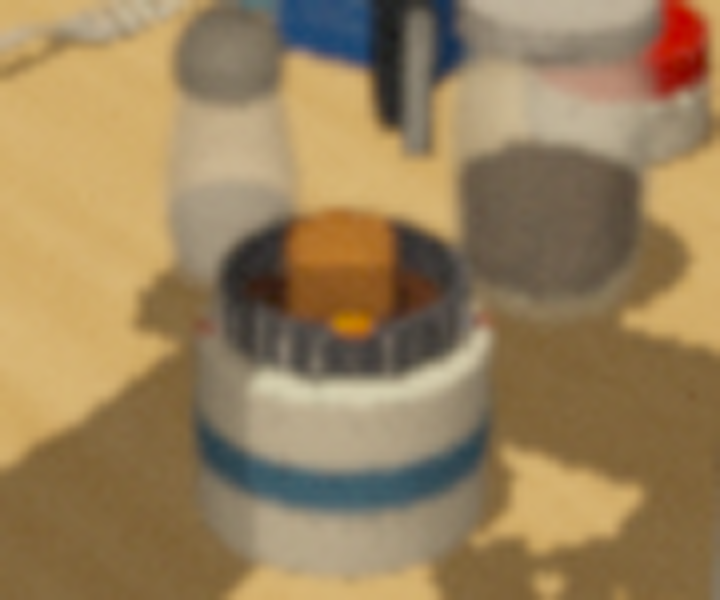

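The lid is flat and down, with the same block height reading as c2. Locking c3.

Call:
servo_tool:
  rotation:
    - [0,0,0]
    - [0,0,0]
    - [0,0,0]
    - [0,0,0]
    - [0,0,0]
    - [0,0,0]
    - [0,0,0]
    - [0,0,0]
  slide:
    - [0.008,0.25,0]
    - [0.008,0.5,0]
    - [0.008,0.5,0]
    - [0.008,0.5,-0.15]
    - [0.008,0.5,-0.3]
    - [0.008,0.5,-0.37]
    - [0.008,0.5,-0.425]
    - [0.008,0.5,-0.425]
  grip: [1,1,1,1,1,1,1,1]

```text
clock: 28.72
position: [602.6, 168.3, 56.9]
ee_rot: [-0.479, 0.878, -0.0, -0.0]
contact_force: [0.1, -0.4, -0.2]
gripper_width: 85.3
grasp_force: 0.0
```

Call:
servo_tool:
  rotation:
    - [0,0,0]
    - [0,0,0]
    - [0,0,0]
    - [0,0,0]
    - [0,0,-0.025]
    - [0,0,-0.05]
    - [0,0,-0.075]
    - [0,0,-0.1]
  slide:
    - [0,0,0]
    - [0,0,0]
    - [0,0,0]
    - [0,0,0]
    - [0,0,0]
    - [0,0,0]
    - [0,0,0]
    - [0,0,0]
  grip: [0.3,0.3,0.3,0.3,0.3,0.3,0.3,0.3]

```text
clock: 29.72
position: [603.7, 168.8, 59.7]
ee_rot: [-0.182, 0.983, -0.0, 0.002]
contact_force: [-1.9, -0.7, 5.5]
gripper_width: 65.6
grasp_force: 65.1
```

Call:
servo_tool:
  rotation:
    - [0,0,-0.025]
    - [0,0,-0.05]
    - [0,0,-0.075]
    - [0,0,-0.1]
    - [0,0,-0.125]
    - [0,0,-0.145]
    - [0,0,-0.165]
    - [0,0,-0.165]
  slide:
    - [0,0,0]
    - [0,0,0]
    - [0,0,0]
    - [0,0,0]
    - [0,0,0]
    - [0,0,0]
    - [0,0,0]
    - [0,0,0]
  grip: [0.3,0.3,0.3,0.3,0.3,0.3,0.3,0.3]

```text
clock: 30.72
position: [604.1, 168.4, 59.7]
ee_rot: [0.327, 0.945, 0.0, 0.002]
contact_force: [1.5, -1.6, 5.3]
gripper_width: 65.4
grasp_force: 65.2
```

Call:
servo_tool:
  rotation:
    - [0,0,0]
    - [0,0,0]
    - [0,0,0]
    - [0,0,0]
    - [0,0,0.025]
    - [0,0,0.05]
    - [0,0,0.075]
    - [0,0,0.1]
  slide:
    - [0,0,0]
    - [0,0,0]
    - [0,0,0.25]
    - [0,0,0.45]
    - [-0.15,0.25,0.45]
    - [-0.3,0.5,0.45]
    - [-0.45,0.75,0.45]
    - [-0.555,1,0.45]
  grip: [1,1,1,1,1,1,1,1]

```text
clock: 31.72
position: [490.2, 370.2, 147.6]
ee_rot: [0.016, 1.0, 0.0, 0.0]
contact_force: [0.6, 0.1, -0.2]
gripper_width: 85.6
grasp_force: 0.0
```

```bash
python3 can.py 603 168 491 385; python3 - <<'E'
from meas import *
d=snap('top');crop(d,(255,159,325,229),'t10.png',8);crop(snap('scene'),(235,180,325,255),'s10.png',8)
a=cv2.imread('pics/t10.png');b=cv2.resize(cv2.imread('pics/s10.png'),(672,560))
cv2.imwrite('pics/v10.png',cv2.resize(np.hstack([a,b]),(800,364)))
E
```

```text
ring [603.1 168.4] 34.6 body [603.4 169.1] 40.2 lugs [604.5 167.7] 24.9 ang 142.5 sq [0. 0.] [0. 0.] 0.0
ring [491.3 384.8] 34.2 body [491. 385.] 39.7 lugs [490.8 357.3] 2.0 ang 90.4 sq [495.2 385.9] [33.2 40.6] 5.6
```

View pics/v10.png

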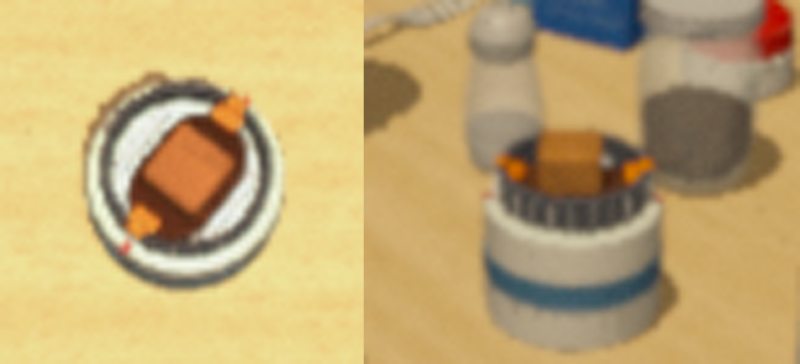

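c3 is locked, with its lugs at the red marks. Now c1, which is still at (491.3,385.3).

Call:
servo_tool:
  rotation:
    - [0,0,0]
    - [0,0,0]
    - [0,0,0]
    - [0,0,0]
    - [0,0,0]
    - [0,0,0]
    - [0,0,0]
    - [0,0,0]
  slide:
    - [-0.002,0.0835,0]
    - [-0.002,0.0835,0]
    - [-0.002,0.0835,0]
    - [-0.002,0.0835,-0.15]
    - [-0.002,0.0835,-0.3]
    - [-0.002,0.0835,-0.4]
    - [-0.002,0.0835,-0.45]
    - [-0.002,0.0835,-0.45]
  grip: [1,1,1,1,1,1,1,1]

```text
clock: 32.88
position: [491.4, 384.7, 56.9]
ee_rot: [0.019, 1.0, -0.0, -0.0]
contact_force: [0.1, 0.5, 1.0]
gripper_width: 85.6
grasp_force: 0.0
```

Call:
servo_tool:
  rotation:
    - [0,0,0]
    - [0,0,0]
    - [0,0,0]
    - [0,0,0]
    - [0,0,0.025]
    - [0,0,0.05]
    - [0,0,0.075]
    - [0,0,0.1]
  slide:
    - [0,0,0]
    - [0,0,0]
    - [0,0,0]
    - [0,0,0]
    - [0,0,0]
    - [0,0,0]
    - [0,0,0]
    - [0,0,0]
  grip: [0.3,0.3,0.3,0.3,0.3,0.3,0.3,0.3]

```text
clock: 33.88
position: [492.0, 385.2, 59.6]
ee_rot: [-0.294, 0.956, 0.0, 0.001]
contact_force: [-0.2, -3.1, 5.4]
gripper_width: 65.2
grasp_force: 64.8
```

Call:
servo_tool:
  rotation:
    - [0,0,0.025]
    - [0,0,0.05]
    - [0,0,0.075]
    - [0,0,0.1]
    - [0,0,0.125]
    - [0,0,0.145]
    - [0,0,0.155]
    - [0,0,0.155]
  slide:
    - [0,0,0]
    - [0,0,0]
    - [0,0,0]
    - [0,0,0]
    - [0,0,0]
    - [0,0,0]
    - [0,0,0]
    - [0,0,0]
  grip: [0.3,0.3,0.3,0.3,0.3,0.3,0.3,0.3]

```text
clock: 34.88
position: [492.4, 385.4, 59.6]
ee_rot: [-0.705, 0.709, -0.0, 0.001]
contact_force: [0.8, -3.2, 4.8]
gripper_width: 64.9
grasp_force: 64.8
```

Call:
servo_tool:
  rotation:
    - [0,0,0]
    - [0,0,0]
    - [0,0,0]
    - [0,0,0]
    - [0,0,0]
    - [0,0,0]
    - [0,0,0]
    - [0,0,0]
  slide:
    - [0,0,0]
    - [0,0,0]
    - [0,0,0.25]
    - [0,0,0.52]
    - [0.1,-0.25,0.52]
    - [0.2,-0.5,0.52]
    - [0.3,-0.75,0.52]
    - [0.4,-1,0.52]
  grip: [1,1,1,0.5,0.1,0.1,0.1,0.1]

```text
clock: 35.88
position: [571.7, 184.0, 161.4]
ee_rot: [-0.705, 0.709, 0.0, 0.0]
contact_force: [0.7, 0.3, -0.2]
gripper_width: 46.7
grasp_force: 0.0
```

```bash
python3 can.py 491 385
```

```text
Traceback (most recent call last):
  File "can.py", line 11, in <module>
    _,lab,cen=cv2.kmeans(o.astype(np.float32),2,None,(3,50,.01),5,cv2.KMEANS_PP_CENTERS)
              ~~~~~~~~~~^^^^^^^^^^^^^^^^^^^^^^^^^^^^^^^^^^^^^^^^^^^^^^^^^^^^^^^^^^^^^^^^
cv2.error: OpenCV(4.12.0) /io/opencv/modules/core/src/kmeans.cpp:243: error: (-2:Unspecified error) in function 'double cv::kmeans(cv::InputArray, int, cv::InputOutputArray, cv::TermCriteria, int, int, cv::OutputArray)'
> There can't be more clusters than elements (expected: 'N >= K'), where
>     'N' is 0
> must be greater than or equal to
>     'K' is 2
```

Call:
servo_tool:
  rotation:
    - [0,0,0.002]
    - [0,0,0.002]
    - [0,0,0.002]
    - [0,0,0.002]
    - [0,0,0.002]
    - [0,0,0.002]
    - [0,0,0.002]
    - [0,0,0.002]
  slide:
    - [0.08,-0.25,0]
    - [0.16,-0.5,0]
    - [0.25,-0.75,0]
    - [0.326,-0.91,0]
    - [0.326,-0.91,0]
    - [0.326,-0.91,-0.12]
    - [0.326,-0.91,-0.25]
    - [0.326,-0.91,-0.25]
  grip: [0.1,0.1,0.1,0.1,0.1,0.1,0.1,0.1]

```text
clock: 36.92
position: [634.6, 4.1, 109.1]
ee_rot: [0.709, -0.705, -0.002, 0.002]
contact_force: [0.4, 0.4, -0.1]
gripper_width: 47.3
grasp_force: 0.0
```

Call:
servo_tool:
  rotation:
    - [0,0,0]
    - [0,0,0]
    - [0,0,0]
    - [0,0,0]
    - [0,0,0]
    - [0,0,0]
    - [0,0,0]
    - [0,0,0]
  slide:
    - [0,0,0]
    - [0,0,0]
    - [0,0,0]
    - [0,0,0]
    - [0,0,0]
    - [0,0,0.05]
    - [0,0,0.15]
    - [0,0,0.3]
  grip: [-0.6,-0.6,-0.6,-0.6,-0.6,-0.6,-0.6,-0.6]

```text
clock: 37.92
position: [635.7, 3.1, 171.4]
ee_rot: [0.709, -0.705, -0.001, 0.001]
contact_force: [0.9, -0.5, -0.3]
gripper_width: 26.4
grasp_force: 62.4
```

```bash
python3 can.py 491 385
```

```text
ring [491.  386.1] 34.5 body [491.  385.8] 40.0 lugs [492.2 386.6] 57.1 ang 170.6 sq [491.9 387.3] [26.  22.1] 81.0
```

c1's ring is open, with the lugs at 170.6° and the seat at about 80.5°. Carrying the lid there.

Call:
servo_tool:
  rotation:
    - [0,0,0.025]
    - [0,0,0.05]
    - [0,0,0.08]
    - [0,0,0.11]
    - [0,0,0.11]
  slide:
    - [-0.06,0.2,0]
    - [-0.15,0.45,0]
    - [-0.25,0.7,0]
    - [-0.35,0.95,0]
    - [-0.35,0.95,0]
  grip: [-0.6,-0.6,-0.6,-0.6,-0.6]

```text
clock: 38.6
position: [565.3, 196.3, 171.8]
ee_rot: [0.907, -0.421, 0.0, -0.0]
contact_force: [0.6, -0.5, -1.3]
gripper_width: 26.4
grasp_force: 62.5
```

Call:
servo_tool:
  rotation:
    - [0,0,0.025]
    - [0,0,0.05]
    - [0,0,0.08]
    - [0,0,0.1]
    - [0,0,0.112]
    - [0,0,0.112]
    - [0,0,0.112]
    - [0,0,0.112]
  slide:
    - [-0.06,0.2,0]
    - [-0.15,0.45,0]
    - [-0.25,0.7,0]
    - [-0.374,0.95,0]
    - [-0.374,0.9615,0]
    - [-0.374,0.9615,-0.15]
    - [-0.374,0.9615,-0.35]
    - [-0.374,0.9615,-0.35]
  grip: [-0.6,-0.6,-0.6,-0.6,-0.6,-0.6,-0.6,-0.6]

```text
clock: 39.6
position: [490.5, 383.0, 98.2]
ee_rot: [0.996, -0.086, -0.002, 0.003]
contact_force: [-0.5, -0.1, -0.5]
gripper_width: 26.5
grasp_force: 62.5
```

Call:
servo_tool:
  rotation:
    - [0,0,0]
    - [0,0,0]
    - [0,0,0]
    - [0,0,0]
    - [0,0,0]
    - [0,0,0]
    - [0,0,0]
    - [0,0,0]
  slide:
    - [0,0,0]
    - [0,0,-0.03]
    - [0,0,-0.06]
    - [0,0,-0.09]
    - [0,0,-0.11]
    - [0,0,-0.125]
    - [0,0,-0.135]
    - [0,0,-0.135]
  grip: [-0.6,-0.6,-0.6,-0.6,-0.6,-0.6,-0.6,-0.6]

```text
clock: 40.6
position: [491.6, 385.6, 74.8]
ee_rot: [0.996, -0.085, 0.0, 0.0]
contact_force: [-1.0, -0.3, 2.9]
gripper_width: 26.3
grasp_force: 62.9
```

Call:
servo_tool:
  rotation:
    - [0,0,0]
    - [0,0,0.005]
    - [0,0,-0.005]
    - [0,0,0]
    - [0,0,0]
    - [0,0,0]
  slide:
    - [0,0,-0.01]
    - [0,0,-0.01]
    - [0,0,-0.01]
    - [0,0,-0.01]
    - [0,0,-0.01]
    - [0,0,-0.01]
  grip: [-0.6,-0.6,-0.6,-0.6,-0.6,-0.6]

```text
clock: 41.35
position: [492.3, 386.6, 74.8]
ee_rot: [0.996, -0.084, 0.001, -0.001]
contact_force: [-3.6, -0.7, 10.0]
gripper_width: 26.1
grasp_force: 63.7
```

Call:
servo_tool:
  rotation:
    - [0,0,0]
    - [0,0,0]
    - [0,0,0]
    - [0,0,0]
    - [0,0,0]
    - [0,0,0]
  slide:
    - [0,0,0.005]
    - [0,0,0.005]
    - [0,0,0.01]
    - [0,0,0.2]
    - [0.25,0,0.35]
    - [0.5,0,0.35]
  grip: [0.2,0.2,0.2,1,1,1]

```text
clock: 42.1
position: [594.1, 387.1, 146.5]
ee_rot: [0.996, -0.084, 0.003, -0.002]
contact_force: [-0.1, 1.3, -0.0]
gripper_width: 85.2
grasp_force: 0.0
```

```bash
python3 - <<'E'
from meas import *
for n in('top','scene'):
    d=snap(n);P=cloud(d);q=circ(P,80,100,(491.5,385.5),24);m=q[:,2]>83
    if m.sum()>10:
        A=np.c_[q[:,:2]-q[:,:2].mean(0),np.ones(len(q))];print(n,np.median(q[m,2]),np.linalg.lstsq(A[m],q[m,2],rcond=None)[0],cv2.minAreaRect(q[m][:,:2].astype(np.float32)))
    q=circ(P,71,77,(491.5,385.5),50);print(cv2.minEnclosingCircle(q[:,:2].astype(np.float32)))
E
```

```text
top 86.38965074246369 [-9.05891359e-03  1.56565564e-02  8.64586434e+01] ((492.9368591308594, 385.5817565917969), (27.774751663208008, 27.868154525756836), 78.86190795898438)
((491.09100341796875, 386.230224609375), 34.57094192504883)
scene 84.78710255507127 [8.61979672e-03 2.82645589e-02 8.47414804e+01] ((493.92352294921875, 383.5864562988281), (27.909761428833008, 26.76775360107422), 78.13489532470703)
((490.47760009765625, 383.6585388183594), 35.73265838623047)
```

c1's lid is seated, with the block top at 86.4 mm and level. Locking it.

Call:
servo_tool:
  rotation:
    - [0,0,0]
    - [0,0,0]
    - [0,0,0]
    - [0,0,0]
    - [0,0,0]
    - [0,0,0]
    - [0,0,0]
    - [0,0,0]
  slide:
    - [-0.25,0,0]
    - [-0.5,0,0]
    - [-0.5,0,0]
    - [-0.5,0,-0.15]
    - [-0.5,0,-0.3]
    - [-0.5,0,-0.37]
    - [-0.5,0,-0.425]
    - [-0.5,0,-0.425]
  grip: [1,1,1,1,1,1,1,1]

```text
clock: 43.2
position: [491.8, 385.5, 56.9]
ee_rot: [0.996, -0.085, -0.0, 0.0]
contact_force: [-0.1, -0.9, -0.0]
gripper_width: 85.4
grasp_force: 0.0
```

Call:
servo_tool:
  rotation:
    - [0,0,0]
    - [0,0,0]
    - [0,0,0]
    - [0,0,0]
    - [0,0,-0.025]
    - [0,0,-0.05]
    - [0,0,-0.075]
    - [0,0,-0.1]
  slide:
    - [0,0,0]
    - [0,0,0]
    - [0,0,0]
    - [0,0,0]
    - [0,0,0]
    - [0,0,0]
    - [0,0,0]
    - [0,0,0]
  grip: [0.3,0.3,0.3,0.3,0.3,0.3,0.3,0.3]

```text
clock: 44.2
position: [492.3, 386.2, 59.6]
ee_rot: [0.921, -0.391, 0.001, -0.001]
contact_force: [-0.9, -0.4, 5.5]
gripper_width: 65.2
grasp_force: 64.9
```

Call:
servo_tool:
  rotation:
    - [0,0,-0.025]
    - [0,0,-0.05]
    - [0,0,-0.075]
    - [0,0,-0.1]
    - [0,0,-0.125]
    - [0,0,-0.145]
    - [0,0,-0.165]
    - [0,0,-0.165]
  slide:
    - [0,0,0]
    - [0,0,0]
    - [0,0,0]
    - [0,0,0]
    - [0,0,0]
    - [0,0,0]
    - [0,0,0]
    - [0,0,0]
  grip: [0.3,0.3,0.3,0.3,0.3,0.3,0.3,0.3]

```text
clock: 45.2
position: [492.7, 386.5, 59.6]
ee_rot: [-0.608, 0.794, 0.0, 0.002]
contact_force: [-0.9, -1.8, 5.2]
gripper_width: 65.5
grasp_force: 65.2
```

Call:
servo_tool:
  rotation:
    - [0,0,0]
    - [0,0,0]
    - [0,0,0]
    - [0,0,0]
    - [0,0,0]
    - [0,0,0]
    - [0,0,0]
    - [0,0,0]
  slide:
    - [0,0,0]
    - [0,0,0]
    - [0,0,0.25]
    - [0,0,0.5]
    - [0,-0.25,0.5]
    - [0,-0.5,0.5]
    - [0,-0.75,0.5]
    - [0,-1,0.5]
  grip: [1,1,1,1,1,1,1,1]

```text
clock: 46.2
position: [491.4, 184.1, 157.3]
ee_rot: [-0.608, 0.794, 0.0, 0.0]
contact_force: [0.1, 0.1, 0.8]
gripper_width: 85.2
grasp_force: 0.0
```

Call:
servo_tool:
  rotation:
    - [0,0,0]
    - [0,0,0]
    - [0,0,0]
    - [0,0,0]
    - [0,0,0]
  slide:
    - [-0.06,-0.25,0]
    - [-0.13,-0.5,0]
    - [-0.2,-0.75,0]
    - [-0.27,-1,0]
    - [-0.27,-1,0]
  grip: [1,1,1,1,1]

```text
clock: 46.82
position: [436.1, -16.9, 157.2]
ee_rot: [-0.606, 0.795, 0.0, -0.0]
contact_force: [0.4, 0.3, 0.1]
gripper_width: 85.3
grasp_force: 0.0
```

```bash
python3 - <<'E'
from meas import *
d=snap('top');crop(d,(150,211,220,281),'t11.png',8);crop(snap('scene'),(150,160,240,235),'s11.png',8)
crop(d,(352,239,422,309),'d11.png',8)
a=cv2.imread('pics/t11.png');b=cv2.resize(cv2.imread('pics/s11.png'),(672,560));c=cv2.imread('pics/d11.png')
cv2.imwrite('pics/v11.png',cv2.resize(np.hstack([a,b,c]),(800,250)))
print(read_state()['position'],read_state()['joints'])
E
```

```text
[437.84344885 -14.74604171 157.51119487] [ 3.39767198e-01  1.40729526e-01 -5.37720274e-01  9.53488770e-05
 -8.91466102e-01 -6.04918649e-01]
```

View pics/v11.png

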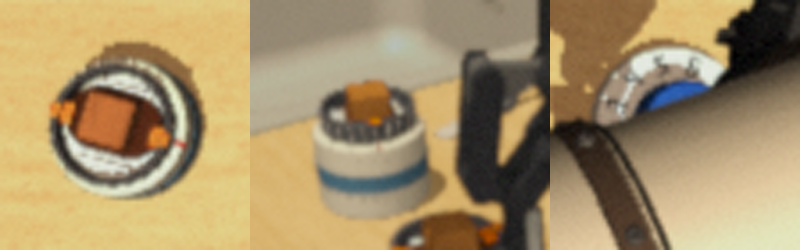

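c1 is locked. Now the dial.

Call:
servo_tool:
  rotation:
    - [0,0,0]
    - [0,0,0]
    - [0,0,0]
    - [0,0,0]
    - [0,0,0]
    - [0,0,0]
    - [0,0,0]
    - [0,0,0]
  slide:
    - [0,-0.098,0]
    - [0,-0.098,0]
    - [0,-0.098,0]
    - [0,-0.098,-0.2]
    - [0,-0.098,-0.4]
    - [0,-0.098,-0.55]
    - [0,-0.098,-0.64]
    - [0,-0.098,-0.64]
  grip: [1,1,1,1,1,1,1,1]

```text
clock: 47.92
position: [437.0, -33.6, 28.2]
ee_rot: [-0.608, 0.794, 0.001, -0.002]
contact_force: [-1.1, 0.5, -0.2]
gripper_width: 85.4
grasp_force: 0.0
```

Call:
servo_tool:
  rotation:
    - [0,0,0]
    - [0,0,0]
    - [0,0,0]
    - [0,0,0]
    - [0,0,0]
    - [0,0,-0.025]
    - [0,0,-0.05]
    - [0,0,-0.075]
  slide:
    - [0,0,0]
    - [0,0,0]
    - [0,0,0]
    - [0,0,0]
    - [0,0,0]
    - [0,0,0]
    - [0,0,0]
    - [0,0,0]
  grip: [0,0,0,0,0,0,0,0]

```text
clock: 48.92
position: [439.3, -33.9, 30.7]
ee_rot: [-0.404, 0.915, -0.001, 0.002]
contact_force: [1.1, -1.9, 4.3]
gripper_width: 50.0
grasp_force: 61.7
```

Call:
servo_tool:
  rotation:
    - [0,0,-0.025]
    - [0,0,-0.05]
    - [0,0,-0.075]
    - [0,0,-0.1]
    - [0,0,-0.125]
    - [0,0,-0.15]
    - [0,0,-0.175]
    - [0,0,-0.175]
  slide:
    - [0,0,0]
    - [0,0,0]
    - [0,0,0]
    - [0,0,0]
    - [0,0,0]
    - [0,0,0]
    - [0,0,0]
    - [0,0,0]
  grip: [0,0,0,0,0,0,0,0]

```text
clock: 49.92
position: [439.5, -34.8, 30.7]
ee_rot: [0.132, 0.991, -0.0, 0.002]
contact_force: [2.2, -7.5, 3.7]
gripper_width: 50.6
grasp_force: 61.6
```

Call:
servo_tool:
  rotation:
    - [0,0,0]
    - [0,0,0]
    - [0,0,0]
    - [0,0,0]
    - [0,0,0]
    - [0,0,0]
    - [0,0,0]
    - [0,0,0]
  slide:
    - [0,0,0]
    - [0,0,0]
    - [0,0,0]
    - [0,0,0.25]
    - [0,0,0.5]
    - [0,-0.25,0.75]
    - [0,-0.5,0.75]
    - [0,-0.8,0.75]
  grip: [0,1,1,1,1,1,1,1]

```text
clock: 50.92
position: [438.2, -195.0, 180.9]
ee_rot: [0.131, 0.991, 0.0, 0.002]
contact_force: [1.1, 0.2, -1.1]
gripper_width: 85.3
grasp_force: 0.0
```

Call:
servo_tool:
  rotation:
    - [0,0,0]
    - [0,0,0]
    - [0,0,0]
    - [0,0,0]
    - [0,0,0]
  slide:
    - [0,-0.25,0]
    - [0,-0.5,0]
    - [0,-0.75,0]
    - [0,-1,0]
    - [0,-1,0]
  grip: [1,1,1,1,1]

```text
clock: 51.55
position: [437.1, -396.5, 178.4]
ee_rot: [0.134, 0.991, 0.0, -0.0]
contact_force: [0.8, 0.6, 0.8]
gripper_width: 85.5
grasp_force: 0.0
```

```bash
python3 - <<'E'
from meas import *
d=snap('top')
ts=[cv2.resize(d['image'][v-28:v+28,u-28:u+28],(400,400) if n<2 else (266,266),interpolation=cv2.INTER_CUBIC) for n,(u,v) in enumerate([(387,274),(367,182)])]
big=cv2.resize(d['image'][130:300,150:430],(800,486),interpolation=cv2.INTER_CUBIC)
im=np.hstack([cv2.resize(big,(500,304)),cv2.resize(ts[0],(300,304))])
cv2.imwrite('pics/v12.png',im[...,::-1])
E
```

```text
(no output)
```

View pics/v12.png

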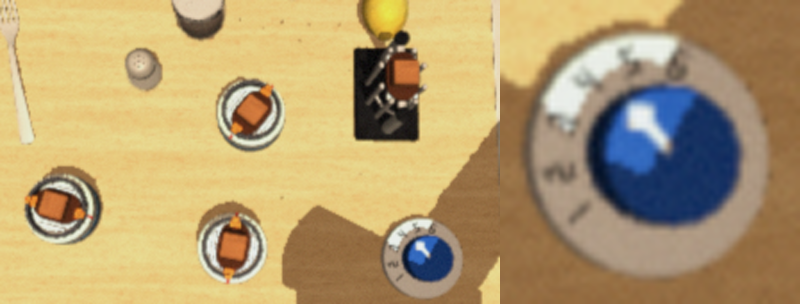

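The arrow now points to 4. All three canisters show lids with their lugs over the flange ends, and one lid is left in the holder. Handing in.

```bash
python3 -c "
from bench import job_done
print(job_done())"
```

```text
the job is handed in; nothing more can be done
None
```

All three canisters have their lids seated and locked, the day dial is at 4, the spare lid is still in the holder, and the job is handed in (about 52 s of the 210 s used); the hand-in returned no score.

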